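# Latch the fuse box lid with a quarter-turn fastener

## Task

The lid of the fuse box stands ajar on its spring pins. Take the stubby driver out of the wooden tool block, and with its blade in the slot of the lid's fastener push the lid down and turn the fastener a quarter turn clockwise until it is home and the lid stays latched; push no harder than it needs, because the plastic cracks, and keep your fingers off the box. Then stand the driver back in the hole it came from, and leave the small parts lying about where they are.

Things in the scene. Friction and masses are not known exactly. Their poses are not given: they have to be found in the camera images.
- driver: Stubby flat-blade screwdriver, 104 mm long, 90 g, upright in the end hole of the tool block, lifts straight out. Origin: middle of the tip edge of the blade (lowest point), +z up the handle. Blade 14 mm wide along its y, 3 mm thick along its x, last 1.5 mm tapering to 13 x 2.6 mm. Steel shaft 8 mm round up to z = 42 mm, then the black handle.
- driver_grip (a point): Middle of the driver's black plastic handle, on its axis, 73 mm above the blade's tip; axes as the driver's. The handle is square, 24 x 24 mm, its flats facing the driver's x and y, and runs 29 mm up and 31 mm down from here, with a 2 mm steel cap on top; in the block its underside rests on the block's top.
- block: Wooden tool block fixed to the bench, 50 x 150 x 50 mm (x, y, z). Origin: centre of its underside, z up. Three holes in a row along its y (which points roughly towards the robot): the driver's at y = -45 mm, an empty narrower one in the middle, and at +45 mm one with a thin steel centre punch (10 mm thick, fixed, top 102 mm above the bench).
- block_hole0 (a point): Centre of the mouth of the driver's hole, in the top of the block (50 mm above the bench): 19 mm round, 46 mm deep, small chamfer. With the driver fully down, the blade's tip is 42 mm below this point.
- fuse_box: Grey plastic fuse box screwed to the bench, 150 x 120 mm (x, y), 69 mm high to its rim, screwed feet 22 mm out on its two y sides. Origin: centre of its underside; -x is its front. The paler lid (158 x 128 mm, 5 mm thick, 10 mm skirt) is hinged along the top of the rear (+x) side and carries the fastener, 47 mm in front of the box's centre.
- slot (a point): Centre of the slot's mouth on top of the fastener's steel head (26 mm round, 6 mm above the lid; 91 mm above the bench with the lid ajar, when it leans back 0.08 rad, 11 mm lower with the lid right down). Slot 4.5 mm wide, 17 mm long, closed at both ends, 5 mm deep, flat floor. Axes turn with the fastener: y along the slot, x across, z out of the lid.
- lid (a joint): Lid hinge, rad: 0 = ajar on its spring pins, 0.088 = right down on its stop (11 mm lower at the fastener), about 0.053 = latched. The pins push up at the fastener with 6.5 N when ajar, rising evenly to 13.5 N right down. Until latched the lid springs up again when let go. The plastic cracks if the driver's contact forces on it, pushing and twisting, pass 40 N.
- fastener (a joint): Fastener angle, rad, growing clockwise from above; 0 = slot along the box's y, at the two dark marks. Friction 0.06 N m. Starts at -0.4 to -0.25. The pin under it passes its keyhole only within about 0.1 of the keyhole's own angle, which is not known: -0.2 to 0.55. Elsewhere it lands on the catch after about 1 mm of lid travel: push a little more than the springs do and turn clockwise until it drops.
- hub_nut: Loose steel hub nut, 40 mm across, 19 mm high, lying near the front of the box; bystander. Origin: centre of its underside.
- fuse_strip: Loose spare fuse strip, white with coloured fuses, 68 x 40 x 18 mm; bystander. Origin: centre of its underside.
- spark_plug: Loose spark plug, 64 x 63 x 24 mm as it lies; bystander. Origin: centre of its underside.
- relay: Loose black relay cube, 36 x 36 x 27 mm; bystander. Origin: centre of its underside.
- fastener_axis (a point): Point on the fastener's axis at the lid's top face; does not turn with the slot. After the pin has dropped through the keyhole, press the lid down to 0.07 or more and keep it there while turning on: 0.6 rad clockwise of the keyhole's angle is a detent ridge, at 1.75 rad a hard stop. A quarter turn (1.57) on from the keyhole is home and latched.

How it is judged:
By the outcome, as a careful person would: the job done as asked, in the order asked, and still so for the second after the job is handed in, with the robot touching nothing.
It also fails if it takes over 72 s, if anything falls off the work surface, if the arm or the gripper's body presses on something with over 40 N, if the wrist force passes 120 N, or if a joint passes its speed limit or range.

## Robot

A 7-joint arm with a two-finger parallel gripper is mounted at the origin on a cart in front of the work surface, level with it; the furniture and walls round the work are solid. World frame = base frame: x ahead of the robot, y to its left, z up, the work surface at z = 0. Lengths are in m, angles in rad, forces in N, time in s.
With the tool pointing down it reaches from about 0.35 to 0.9 m from the base axis. Payload 8.1 kg.
Tool frame: the origin (TCP) lies between the finger pads; the fingertips stand manip.finger_overhang ahead of it and the grasp point (between the pads) lies 11 mm behind it (manip.finger_overhang is the distance from the TCP to the fingertips, in m); z points along the fingers, y is the line along which they close (so a half turn about z gives the same grasp; the last joint's range is limited). The gripper opens to 92 mm and grips with 3 to 60 N. Pads are 19 mm wide; open, the fingers measure 130 mm over their backs; the gripper's body (75 mm by 190 mm) begins 47 mm behind the grasp point.
Start: joints at [-1.387, 0.434, 0.025, 1.573, -0.012, 1.134, -0.075], TCP at [0.177, 0.599, 0.235] pointing down, gripper open.
Joint ranges: [-2.62, 2.62], [-0.44, 2.09], [-1.27, 1.32], [0.08, 2.57], [-1.32, 4.46], [0.12, 2], [-2.74, 2.74]. Speed limits (rad/s): [2.22, 2.22, 3.01, 3.01, 3.14, 3.14, 3.14].

## Interface

Orientations are given as [roll, pitch, yaw] about the fixed x, y, z axes, in that order (R = Rz(yaw) Ry(pitch) Rx(roll)).
In Python, from plant import readout, cams, hand_in, manip gives the robot as it stands. The module is installed in compiled form; this text tells all that it offers.
- The arm moves only by the shell command python3 -m handwheel 'ROWS'. ROWS is JSON, a list of rows, each a list of 7 numbers: the closure, from 0 (fully open) to 1 (shut), then the shift along the tool's x, y, z in m, then the turn, a rotation vector about the tool's x, y, z in rad. In form: [[hand, tx, ty, tz, rx, ry, rz], ...]. A call has 1 to 5 rows; each row is the pose to reach, as a shift and turn from the pose commanded when the call began, along the tool's axes at that moment; what a row does not reach only later rows make up. A row lasts 1/12 s, in which the tool goes at most 41.7 mm and 7.16 degrees, less where a joint would pass 70% of its speed; a pose out of reach is approached as far as the arm can. A call with a gripper value outside its range is refused whole. The fingers move at their own pace and stop on an object; the grip force is fixed at half the most. Time passes only in rows, so rows that repeat a pose let the fingers close. It gives the time, the measured TCP pose, the force and the opening at its end, in the units of the state.
- readout.get_state(): the state, without advancing time (a new reading comes with each control period).
- cams.camera(name): name is "side" or "top"; returns the picture (480x640x3 uint8, red, green, blue); there is no depth.
- cams.camera_info(name): a dict with "fx", "fy", "cx", "cy" (pixels), "rvec" (rotation vector, rad) and "tvec" (3), from world to camera coordinates, as OpenCV has them. Camera axes: x right, y down, z forward; pixel columns grow to the right and rows downward; lengths in m; the calibration is good to about 2 mm. A picture is of the moment at which its call begins. camera_info takes no time and is no camera call.
- hand_in(): hands the job in, once; it reports no verdict.
The state is a dict: "t": time; "q": joint angles; "qvel": joint speeds; "joint_torque": joint torques, N m; "tcp_pos": TCP position; "tcp_rot": TCP orientation; "contact_force": force on the tool from outside, world axes, zero at the start; "ft_torque": the same for the moment, N m; "opening": finger opening in m.
Only numpy, scipy, OpenCV 4.12 (cv2) and the standard library are available. Lean on these libraries where they do the work, as an engineer would, in place of code of your own. Each camera call takes 0.05 s, during which the arm holds its last target. There are 200 camera calls.

## Working session

There is one attempt and no reset: what is moved stays moved. The work goes in short steps, Python scripts to look and compute and a shell command to move; the robot and the scene stay as the last step left them, time stands still between calls to the robot, and variables do not carry over. Pictures are saved under pics/ and viewed, on a budget of 10 in all, crops included, one or two more only if the job needs it, and the job is handed in when it is done.

```bash
mkdir -p pics; cat > h.py <<'E'
import numpy as np, cv2
from plant import readout, cams, manip
def cam(n):
    i=cams.camera_info(n); R=cv2.Rodrigues(np.array(i['rvec'],float))[0]; t=np.array(i['tvec'],float).ravel()
    return i,R,t
def ray(n,u,v):
    i,R,t=cam(n); d=R.T@np.array([(u-i['cx'])/i['fx'],(v-i['cy'])/i['fy'],1]); return -R.T@t,d
def onz(n,u,v,z):
    c,d=ray(n,u,v); return c+d*(z-c[2])/d[2]
def proj(n,p):
    i,R,t=cam(n); q=R@np.array(p,float)+t; return np.array([i['fx']*q[0]/q[2]+i['cx'],i['fy']*q[1]/q[2]+i['cy']])
def snap(n,f):
    im=np.array(cams.camera(n)); cv2.imwrite('pics/'+f+'.png',im[:,:,::-1]); return im
E
python3 - <<'E'
from h import *
for n in('top','side'):
    snap(n,n+'0'); i,R,t=cam(n); print(n,i['fx'],-R.T@t, R[2])
print(readout.get_state(), manip.finger_overhang)
E
```

```text
top 554.9074458773425 [0.3111529  0.10870553 1.21595781] [ 1.89725328e-01 -4.71606435e-04 -9.81837093e-01]
side 469.14074810545566 [0.23668871 0.80705407 0.41795227] [ 0.35928049 -0.84702062 -0.39175706]
{'t': 0.1, 'q': array([-1.38662425,  0.43511761,  0.02496779,  1.57399793, -0.01162926,
        1.13399582, -0.07509852]), 'qvel': array([-2.43034225e-03, -1.80402588e-03,  8.00114912e-05, -2.79045326e-03,
        1.00011360e-03, -1.83604288e-03,  1.53832331e-03]), 'joint_torque': array([ 4.25453225e-03, -6.69116449e+01,  9.88604911e-01, -3.15144753e+01,
       -6.04480575e-02,  3.74742597e-02,  2.53062126e-05]), 'tcp_pos': array([0.17669783, 0.5990407 , 0.2340487 ]), 'tcp_rot': array([-3.14022237e+00,  9.59552821e-05,  2.85474566e+00]), 'contact_force': array([ 0.92971731, -0.72482147,  0.14263545]), 'ft_torque': array([-0.00489249, -0.05739258, -0.04237219]), 'opening': 0.09174933269858776} 0.008
```

View pics/top0.png

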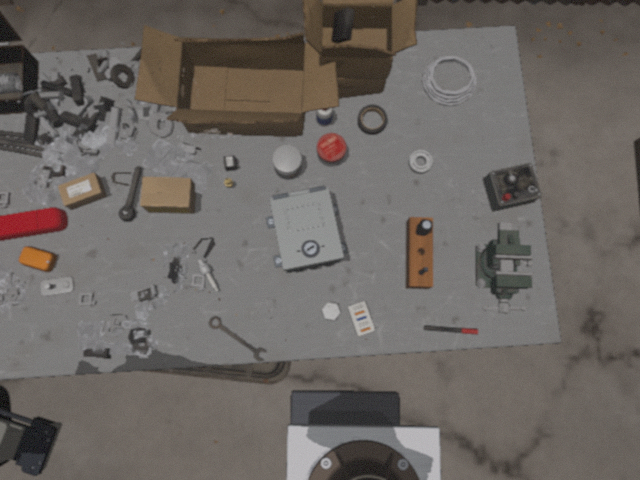

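View pics/side0.png

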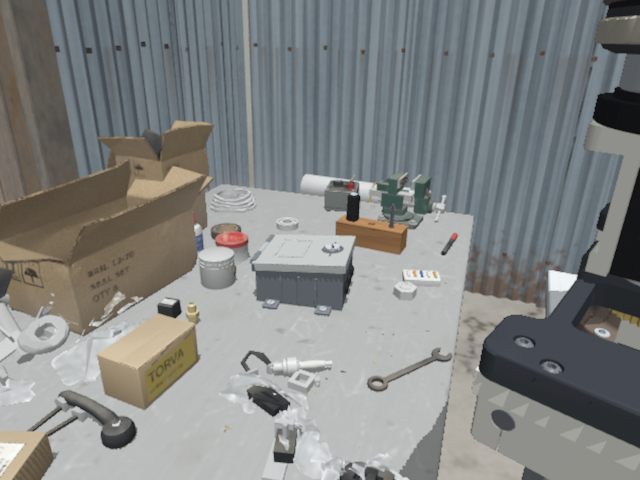

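Top view: box lid about (308,229) with the fastener at (311,248). Block at (420,253), driver cap near (427,226). Relay, spark plug, nut and fuse strip lie at (230,162), (208,275), (331,311) and (361,318). The side view shows the driver at (353,205) and the fastener at (333,247).

```bash
python3 - <<'E'
from h import *
a=cv2.imread('pics/top0.png'); s=cv2.imread('pics/side0.png')
def big(x,u,v,w,h,k): return cv2.resize(x[v:v+h,u:u+w],None,fx=k,fy=k,interpolation=cv2.INTER_CUBIC)
A=big(a,395,208,50,90,6); B=big(a,265,180,82,90,6)
C=np.hstack([A,B]); cv2.imwrite('pics/c1.png',C); print(C.shape)
hsv=cv2.cvtColor(a,cv2.COLOR_BGR2HSV)
m=cv2.inRange(hsv,(5,120,60),(20,255,255)); m[:, :395]=0; m[:,445:]=0; m[:205]=0;m[300:]=0
m=cv2.morphologyEx(m,cv2.MORPH_CLOSE,np.ones((5,5)))
c=max(cv2.findContours(m,0,2)[0],key=cv2.contourArea); r=cv2.minAreaRect(c); print(r)
bp=cv2.boxPoints(r); P=[onz('top',*p,.05) for p in bp]; print(np.round(P,4)); print('ctr',np.mean(P,0), [np.linalg.norm(P[i]-P[i-1]) for i in range(4)])
# lid
g=cv2.inRange(hsv,(0,0,140),(180,60,255)); 
print('fast',onz('top',311,248,.091))
print('drv cap approx',onz('top',427,226,.112))
E
```

```text
(540, 792, 3)
((419.7334289550781, 252.00445556640625), (68.32384490966797, 23.630048751831055), 89.04515838623047)
[[ 0.5866 -0.093   0.05  ]
 [ 0.5882 -0.144   0.05  ]
 [ 0.4404 -0.1425  0.05  ]
 [ 0.4389 -0.0927  0.05  ]]
ctr [ 0.51355413 -0.11805016  0.05      ] [np.float64(0.14771740405050254), np.float64(0.05104960196117376), np.float64(0.14780205472715172), np.float64(0.0498528777289962)]
fast [0.51075922 0.11370873 0.091     ]
drv cap approx [ 0.55591995 -0.12200331  0.112     ]
```

View pics/c1.png

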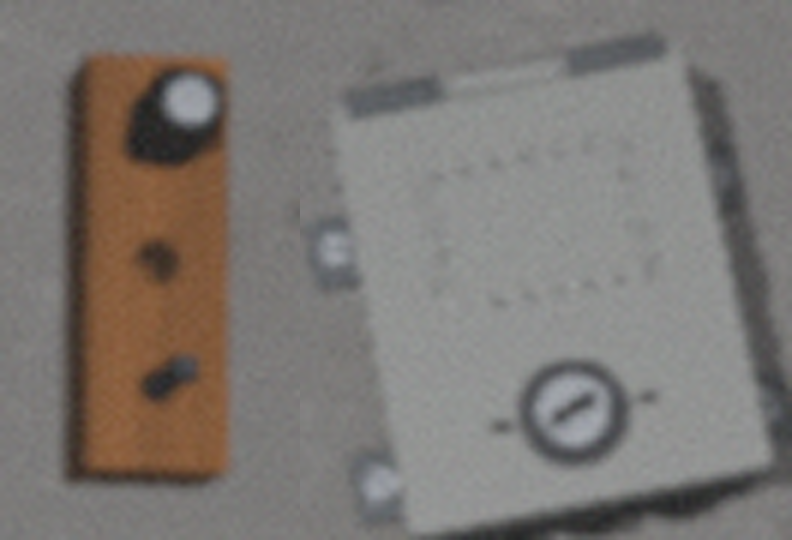

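```bash
python3 - <<'E'
from h import *
a=cv2.imread('pics/top0.png'); s=cv2.imread('pics/side0.png')
def big(x,u,v,w,h,k): return cv2.resize(x[v:v+h,u:u+w],None,fx=k,fy=k,interpolation=cv2.INTER_CUBIC)
A=big(a,410,212,30,32,12); B=big(s,335,187,36,48,8)
A=cv2.convertScaleAbs(A,alpha=1.6,beta=20);B=cv2.convertScaleAbs(B,alpha=1.6,beta=20)
cv2.imwrite('pics/c2.png',np.hstack([A,B]))
g=lambda u,v,z:onz('top',265+(u-300)/6,180+v/6,z)
f=g(575,411,.091);print('slot',f, 'reproj side',proj('side',f))
m=g(503,426,.085)-g(650,397,.085); s_=g(553,421,.091)-g(595,398,.091)
print('marks len',np.linalg.norm(m),'yaw',np.arctan2(m[1],m[0])-np.pi/2,'slot len',np.linalg.norm(s_),'yaw',np.arctan2(s_[1],s_[0])-np.pi/2)
d=onz('top',426.7,224.7,.112); print('cap',d,proj('side',d), 'hole from block', [0.51355+.045,-.118-.0005])
# handle in the side view: dark columns
E
```

```text
slot [0.5097093  0.11403638 0.091     ] reproj side [334.96465418 244.55568638]
marks len 0.051699866144702095 yaw 0.21199222797319806 slot len 0.016483858044155367 yaw 0.5219108453372749
cap [ 0.55862374 -0.12145926  0.112     ] [355.34769746 192.61238309] hole from block [0.55855, -0.1185]
```

View pics/c2.png

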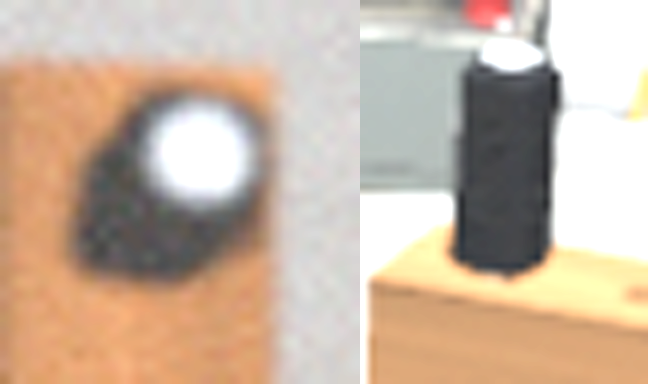

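Both views agree within about 2 mm: driver at (0.558,-0.120), slot at (0.510,0.114) with yaw about 0.52, box yaw about 0.21. The handle shows about one flat's width to the side camera, so its flats face azimuth about 19° or -71°. I'm moving above the driver.

```bash
R='x'; 
python3 -m handwheel '[[0,-0.0285,-0.029,0,0,0,0],[0,-0.057,-0.058,0,0,0,0],[0,-0.0855,-0.087,0,0,0,0],[0,-0.114,-0.116,0,0,0,0],[0,-0.1425,-0.1453,0,0,0,0]]'
python3 -m handwheel '[[0,-0.0285,-0.029,0,0,0,0],[0,-0.057,-0.058,0,0,0,0],[0,-0.0855,-0.087,0,0,0,0],[0,-0.114,-0.116,0,0,0,0],[0,-0.1425,-0.1453,0,0,0,0]]'
python3 -m handwheel '[[0,-0.0285,-0.029,0,0,0,0],[0,-0.057,-0.058,0,0,0,0],[0,-0.0855,-0.087,0,0,0,0],[0,-0.114,-0.116,0,0,0,0],[0,-0.1425,-0.1453,0,0,0,0]]'
python3 -m handwheel '[[0,-0.0285,-0.029,0,0,0,0],[0,-0.057,-0.058,0,0,0,0],[0,-0.0855,-0.087,0,0,0,0],[0,-0.114,-0.116,0,0,0,0],[0,-0.1425,-0.1453,0,0,0,0]]'
python3 -m handwheel '[[0,0,0,0,0,0,0.12],[0,0,0,0,0,0,0.24],[0,0,0,0,0,0,0.36],[0,0,0,0,0,0,0.48],[0,0,0,0,0,0,0.6]]'
python3 -m handwheel '[[0,0,0,0,0,0,0.12],[0,0,0,0,0,0,0.24],[0,0,0,0,0,0,0.355],[0,0,0,0,0,0,0.355],[0,0,0,0,0,0,0.355]]'
cat >> h.py <<'E'
from scipy.spatial.transform import Rotation as Ro
def go(p,yaw):
    s=readout.get_state(); R=Ro.from_euler('xyz',s['tcp_rot']); d=R.inv().apply(np.array(p)-s['tcp_pos'])
    print('t',round(s['t'],2),'pos',s['tcp_pos'].round(4),'rot',s['tcp_rot'].round(4),'q',s['q'].round(2),'open',s['opening'].round(4))
    print('F',s['contact_force'].round(1),'M',s['ft_torque'].round(2),'-> shift',d.round(4),'rotvec',(R.inv()*Ro.from_euler('xyz',[np.pi,0,yaw])).as_rotvec().round(3))
E
python3 -c "
from h import *
go([.5586,-.12,.070],1.90)"
```

```text
t: 0.52
tcp_pos: [0.2728, 0.4178, 0.2344]
tcp_rot: [-3.141, -0.0, 2.855]
contact_force: [1.1, -0.3, 0.5]
opening: 0.0919
t: 0.93
tcp_pos: [0.3683, 0.2381, 0.2347]
tcp_rot: [3.141, -0.0, 2.855]
contact_force: [1.1, 1.5, -0.1]
opening: 0.0917
t: 1.35
tcp_pos: [0.4638, 0.0585, 0.2348]
tcp_rot: [3.141, -0.0, 2.855]
contact_force: [0.9, 0.4, 0.5]
opening: 0.0917
t: 1.77
tcp_pos: [0.5595, -0.121, 0.2345]
tcp_rot: [3.141, -0.0, 2.855]
contact_force: [1.1, 1.0, 0.9]
opening: 0.0918
t: 2.18
tcp_pos: [0.5588, -0.1194, 0.2343]
tcp_rot: [-3.141, -0.001, 2.248]
contact_force: [-0.2, 0.2, -1.3]
opening: 0.092
t: 2.6
tcp_pos: [0.5589, -0.119, 0.2344]
tcp_rot: [-3.141, -0.0, 1.904]
contact_force: [0.5, -0.2, 0.6]
opening: 0.0918Traceback (most recent call last):
  File "<string>", line 3, in <module>
    go([.5586,-.12,.070],1.90)
    ~~^^^^^^^^^^^^^^^^^^^^^^^^
  File "h.py", line 17, in go
    print('t',round(s['t'],2),'pos',s['tcp_pos'].round(4),'rot',s['tcp_rot'].round(4),'q',s['q'].round(2),'open',s['opening'].round(4))
                                                                                                                 ^^^^^^^^^^^^^^^^^^
AttributeError: 'float' object has no attribute 'round'
```

```bash
sed -i "s/s\['opening'\].round(4)/round(s['opening'],4)/" h.py
python3 -m handwheel '[[0,0,0,0.035,0,0,0],[0,0,0,0.07,0,0,0],[0,0,0,0.1,0,0,0],[0,0,0,0.125,0,0,0],[0,0,0,0.14,0,0,0]]'
python3 -m handwheel '[[0,0,0,0.012,0,0,0],[0,0,0,0.0245,0,0,0],[0,0,0,0.0245,0,0,0],[0.3,0,0,0.0245,0,0,0],[0.5,0,0,0.0245,0,0,0]]'
python3 -m handwheel '[[0.7,0,0,0,0,0,0],[0.85,0,0,0,0,0,0],[1,0,0,0,0,0,0],[1,0,0,0,0,0,0],[1,0,0,0,0,0,0]]'
python3 -m handwheel '[[1,0,0,0,0,0,0],[1,0,0,0,0,0,0],[1,0,0,0,0,0,0],[1,0,0,0,0,0,0],[1,0,0,0,0,0,0]]'
python3 -c "
from h import *
go([.5586,-.12,.17],1.90)"
```

```text
t: 3.02
tcp_pos: [0.5575, -0.1188, 0.0919]
tcp_rot: [-3.139, -0.002, 1.904]
contact_force: [0.2, 0.0, 0.5]
opening: 0.092
t: 3.43
tcp_pos: [0.5597, -0.1195, 0.0711]
tcp_rot: [3.14, 0.001, 1.9]
contact_force: [-0.3, 0.7, 0.1]
opening: 0.0829
t: 3.85
tcp_pos: [0.5592, -0.1192, 0.0705]
tcp_rot: [3.141, 0.0, 1.9]
contact_force: [0.3, -0.5, -0.5]
opening: 0.0496
t: 4.27
tcp_pos: [0.5592, -0.1192, 0.0703]
tcp_rot: [3.141, -0.0, 1.9]
contact_force: [0.4, 0.5, 0.3]
opening: 0.0309
t 4.27 pos [ 0.5592 -0.1192  0.0703] rot [ 3.1414 -0.      1.8997] q [-0.28  0.59  0.57  1.91 -0.45  0.77  0.87] open 0.0309
F [0.4 0.5 0.3] M [ 0.01 -0.04 -0.01] -> shift [-0.0005 -0.0008 -0.0997] rotvec [ 0. -0. -0.]
```

```bash
python3 -m handwheel '[[1,0,0,0,0,0,0],[1,0,0,0,0,0,0],[1,0,0,0,0,0,0],[1,0,0,0,0,0,0],[1,0,0,0,0,0,0]]'
python3 -m handwheel '[[1,0,0,0,0,0,0],[1,0,0,0,0,0,0],[1,0,0,0,0,0,0]]'
python3 -m handwheel '[[1,0,0,-0.01,0,0,0],[1,0,0,-0.03,0,0,0],[1,0,0,-0.055,0,0,0],[1,0,0,-0.075,0,0,0],[1,0,0,-0.09,0,0,0]]'
python3 -m handwheel '[[1,0,0,-0.02,0,0,0],[1,0,0,-0.04,0,0,0],[1,0,0,-0.06,0,0,0],[1,0,0,-0.06,0,0,0],[1,0,0,-0.06,0,0,0]]'
python3 - <<'E'
from h import *
go([.51,.114,.25],1.90)
s=snap('side','s1'); t=snap('top','t1')
st=readout.get_state();p=st['tcp_pos']
for n in('side','top'):
    for z in (-.062,.011): print(n,proj(n,p+[0,0,z]))
u,v=proj('side',p+[0,0,-.03]).astype(int); c=s[v-45:v+50,u-45:u+55,::-1]
cv2.imwrite('pics/s1c.png',cv2.convertScaleAbs(cv2.resize(c,None,fx=6,fy=6,interpolation=cv2.INTER_CUBIC),alpha=1.5)); print(u-45,v-45)
E
```

```text
t: 4.68
tcp_pos: [0.5591, -0.1192, 0.0703]
tcp_rot: [3.141, -0.0, 1.9]
contact_force: [0.8, -0.2, 1.0]
opening: 0.0308
t: 4.93
tcp_pos: [0.5591, -0.1192, 0.0702]
tcp_rot: [3.142, -0.0, 1.9]
contact_force: [1.0, 1.0, 0.7]
opening: 0.0308
t: 5.35
tcp_pos: [0.5592, -0.1198, 0.1625]
tcp_rot: [3.141, 0.001, 1.899]
contact_force: [0.8, 0.4, -0.8]
opening: 0.0309
t: 5.77
tcp_pos: [0.5594, -0.1195, 0.2215]
tcp_rot: [3.14, 0.001, 1.9]
contact_force: [-1.1, -0.3, -0.9]
opening: 0.0308
t 5.77 pos [ 0.5594 -0.1195  0.2215] rot [3.1396e+00 7.0000e-04 1.8995e+00] q [-0.38  0.41  0.69  1.77 -0.29  1.07  0.74] open 0.0308
F [-1.1 -0.3 -0.9] M [-0.07  0.03  0.03] -> shift [ 0.237   0.0287 -0.0286] rotvec [ 0.002  0.001 -0.   ]
side [356.00740523 172.37915174]
side [357.63961775 138.05534178]
top [430.21388291 219.70224374]
top [438.56435462 210.7230355 ]
311 112
```

View pics/s1c.png

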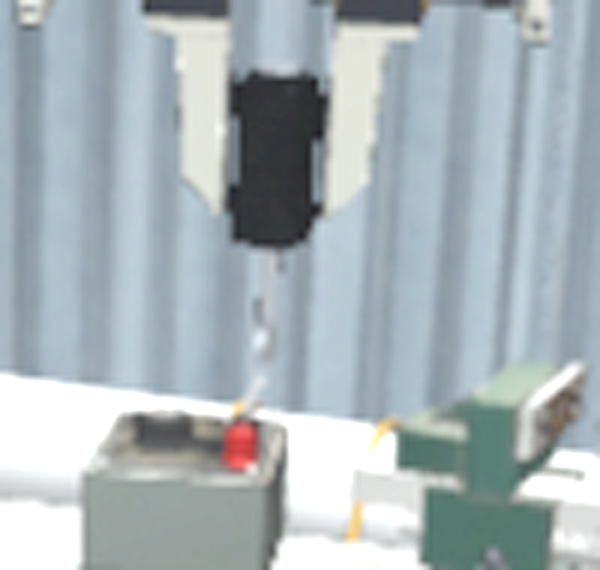

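```bash
python3 - <<'E'
from h import *
s=cv2.imread('pics/s1.png'); t=cv2.imread('pics/t1.png')
A=cv2.resize(s[118:182,332:382],None,fx=9,fy=9,interpolation=cv2.INTER_CUBIC)
B=cv2.resize(t[192:238,412:450],None,fx=9,fy=9,interpolation=cv2.INTER_CUBIC); B=cv2.copyMakeBorder(B,0,A.shape[0]-B.shape[0],0,0,0)
cv2.imwrite('pics/z.png',cv2.convertScaleAbs(np.hstack([A,B]),alpha=1.3,beta=40))
E
```

```text
(no output)
```

View pics/z.png

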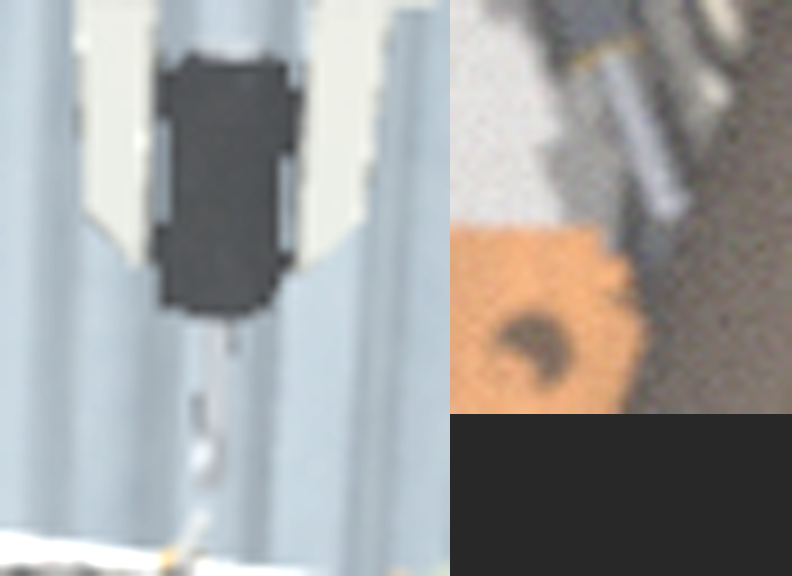

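The driver is out and vertical. The dark bridges look like rubber pads with the flats facing them, and the blade appears edge-on to the side camera, so driver x probably lies along tool y. I'll check this closer up, over the fastener.

```bash
python3 -m handwheel '[[1,0.037,0.0045,0,0,0,0],[1,0.074,0.009,0,0,0,0],[1,0.111,0.0135,0,0,0,0],[1,0.148,0.018,0,0,0,0],[1,0.185,0.0225,0,0,0,0]]'
python3 -m handwheel '[[1,0.03,0.0035,0,0,0,-0.06],[1,0.052,0.0062,0,0,0,-0.12],[1,0.052,0.0062,0.02,0,0,-0.19],[1,0.052,0.0062,0.03,0,0,-0.19],[1,0.052,0.0062,0.03,0,0,-0.19]]'
python3 -m handwheel '[[1,0,0,0,0,0,0],[1,0,0,0,0,0,0]]'
python3 - <<'E'
from h import *
go([.5097,.114,.19],2.09)
s=snap('side','s2'); t=snap('top','t2')
p=readout.get_state()['tcp_pos']
a=proj('side',p+[0,0,-.062]);b=proj('side',[.5097,.114,.091]);print('tip',a,'slot',b)
u,v=int(a[0])-30,int(a[1])-35
A=cv2.resize(s[v:v+85,u:u+60,::-1],None,fx=7,fy=7,interpolation=cv2.INTER_CUBIC)
c=proj('top',p+[0,0,-.062]).astype(int);print('top tip',c)
B=cv2.resize(t[c[1]-42:c[1]+43,c[0]-25:c[0]+25,::-1],None,fx=7,fy=7,interpolation=cv2.INTER_CUBIC)
cv2.imwrite('pics/z2.png',np.hstack([A,B]));print(u,v,c[0]-25,c[1]-42)
E
```

```text
t: 6.28
tcp_pos: [0.5192, 0.0645, 0.2192]
tcp_rot: [-3.14, -0.0, 1.899]
contact_force: [0.6, -0.1, -0.8]
opening: 0.0305
t: 6.7
tcp_pos: [0.5076, 0.1135, 0.1875]
tcp_rot: [-3.136, -0.0, 2.088]
contact_force: [-0.0, -0.4, -1.4]
opening: 0.0306
t: 6.87
tcp_pos: [0.51, 0.113, 0.1904]
tcp_rot: [-3.141, 0.001, 2.086]
contact_force: [0.4, 0.8, -0.6]
opening: 0.0308
t 6.87 pos [0.51   0.113  0.1904] rot [-3.1412e+00  5.0000e-04  2.0859e+00] q [-0.78  0.34  0.61  1.92 -0.24  0.95  0.45] open 0.0308
F [ 0.4  0.8 -0.6] M [-0.14 -0.03 -0.01] -> shift [0.001  0.0003 0.0004] rotvec [-0.     0.001 -0.004]
tip [335.46795522 224.06684556] slot [334.97755603 244.54903337]
top tip [311 244]
305 189 286 202
```

View pics/z2.png

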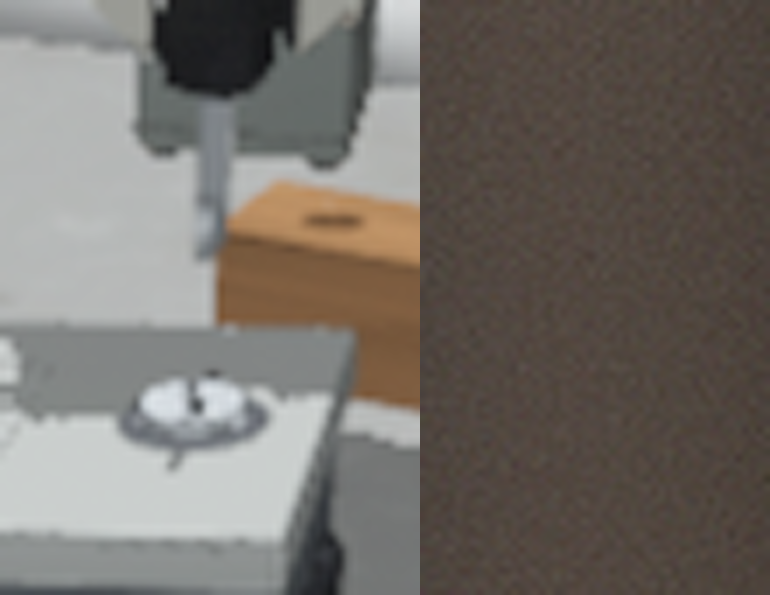

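The side view shows the blade edge-on: tip at crop (207,255), i.e. pixel (334.6,225). The slot is at about (333,246), so the tip looks about 2 mm too far right. The top camera is blocked by the arm. I'll get subpixel numbers.

```bash
python3 - <<'E'
from h import *
s=cv2.imread('pics/s2.png').astype(int); g=s.sum(2)//3
print('cols 322..348'); 
for v in list(range(212,229,2))+list(range(240,256)): print(v,g[v,322:349])
b=s[:,:,0]-s[:,:,2]
print('b-r'); 
for v in range(212,230,2): print(v,b[v,322:349])
print(proj('side',[.51,.113,.1284]),proj('side',[.51,.113,.091]),proj('side',[.512,.1139,.091]))
E
```

```text
cols 322..348
212 [181 182 182 183 182 182 182 181 182 183 173 145 128 133 130 137 169 183
 184 183 183 184 185 185 185 185 168]
214 [182 182 182 183 182 182 183 183 183 185 175 146 128 132 129 143 173 185
 184 185 186 182 176 174 174 177 178]
216 [184 184 184 184 183 183 184 186 187 186 173 139 123 128 126 149 176 184
 182 175 165 152 147 147 147 146 145]
218 [182 182 182 182 182 183 183 183 182 183 170 141 126 122 113 146 171 166
 150 144 145 145 144 143 143 144 143]
220 [184 183 183 183 184 184 184 183 183 182 177 169 167 142 104 123 135 137
 137 138 139 140 140 142 143 138 119]
222 [182 182 182 182 183 183 183 182 181 180 173 163 151 124 102  97  96 103
 107 112 119 123 126 131 136 138 138]
224 [182 183 184 183 183 183 182 181 180 180 165 136 119 107  94  89  88  88
  88  88  87  87  86  83  80  84  91]
226 [184 184 184 185 185 185 183 182 182 182 173 158 159 143 104  90  89  90
  90  90  90  91  91  90  90  90  91]
228 [184 183 183 183 183 183 183 183 183 183 182 182 183 155 102  95  95  96
  95  95  95  94  94  93  93  92  92]
240 [132 132 132 131 132 132 132 132 132 132 132 13
[... 2184 characters left out ...]
-34
 -72 -87 -86 -88 -87 -87 -87 -86 -87]
220 [  2   2   1   2   1   1   1   1   1   1   3   8  10  10   8 -45 -80 -85
 -84 -85 -85 -86 -86 -87 -86 -85 -77]
222 [  2   1   1   2   1   2   1   1   1   0   2   8  10  10   5 -29 -62 -68
 -70 -73 -76 -78 -80 -81 -82 -84 -85]
224 [  2   2   1   2   1   1   0   0   0  -1   1   6  10   2 -23 -51 -59 -58
 -58 -58 -58 -57 -57 -56 -53 -56 -61]
226 [  1   1   1   1   1   1   0   0   0   1   1   2   2 -14 -48 -59 -59 -59
 -58 -58 -59 -59 -59 -59 -60 -60 -59]
228 [  1   0   1   2   1   1   1   2   1   1   1   2   1 -13 -57 -63 -63 -63
 -63 -62 -63 -62 -62 -61 -61 -61 -61]
[335.66923223 224.21887845] [335.03548678 244.30979371] [333.77260506 244.29385367]
```

```bash
python3 -m handwheel '[[1,0.0014,0.0028,0.015,0,0,0],[1,0.0014,0.0028,0.026,0,0,0],[1,0.0014,0.0028,0.03,0,0,0],[1,0.0014,0.0028,0.03,0,0,0],[1,0.0014,0.0028,0.03,0,0,0]]'
python3 - <<'E'
from h import *
go([.5117,.1156,.16],2.09)
s=snap('side','s3'); 
A=cv2.resize(s[205:265,300:370,::-1],None,fx=10,fy=10,interpolation=cv2.INTER_CUBIC)
cv2.imwrite('pics/z3.png',A)
E
```

```text
t: 7.38
tcp_pos: [0.5113, 0.1166, 0.1603]
tcp_rot: [-3.141, 0.0, 2.089]
contact_force: [0.0, -0.0, -1.4]
opening: 0.0309
t 7.38 pos [0.5113 0.1166 0.1603] rot [-3.1410e+00  1.0000e-04  2.0891e+00] q [-0.77  0.39  0.58  1.94 -0.27  0.89  0.48] open 0.0309
F [ 0.  -0.  -1.4] M [-0.09 -0.04 -0.  ] -> shift [-0.001  -0.0002  0.0003] rotvec [-0.001  0.    -0.001]
```

View pics/z3.png

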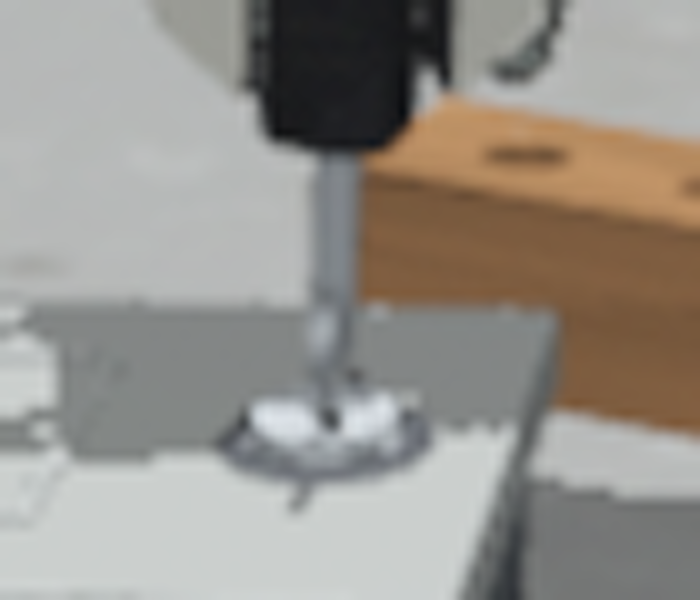

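Aligned laterally: the tip is at crop (330,390), straight above the slot at (330,418). I'm lowering gently while watching the force.

```bash

python3 -m handwheel '[[1,-0.0005,0,0.002,0,0,0],[1,-0.0005,0,0.004,0,0,0],[1,-0.0005,0,0.005,0,0,0],[1,-0.0005,0,0.006,0,0,0],[1,-0.0005,0,0.006,0,0,0]]'
for i in 1 2 3 4; do python3 -m handwheel '[[1,0,0,0.0008,0,0,0],[1,0,0,0.0016,0,0,0],[1,0,0,0.0016,0,0,0],[1,0,0,0.0016,0,0,0]]' | grep -v -e rot -e open; done; python3 -c "
from h import *
go([.5117,.1156,.16],2.09)"
```

```text
t: 7.85
tcp_pos: [0.5116, 0.1165, 0.1541]
tcp_rot: [-3.141, -0.0, 2.09]
contact_force: [-0.0, -1.0, -0.7]
opening: 0.0312
t: 8.18
tcp_pos: [0.5118, 0.1165, 0.1528]
contact_force: [-0.3, -0.1, 1.0]
t: 8.52
tcp_pos: [0.512, 0.1165, 0.1516]
contact_force: [-1.8, -1.1, 8.6]
t: 8.85
tcp_pos: [0.5124, 0.1164, 0.1507]
contact_force: [-3.2, -1.8, 17.2]
t: 9.18
tcp_pos: [0.5128, 0.1163, 0.1499]
contact_force: [-5.3, -1.4, 26.3]
t 9.18 pos [0.5128 0.1163 0.1499] rot [ 3.1388e+00 -1.0000e-04  2.0892e+00] q [-0.76  0.4   0.58  1.96 -0.28  0.86  0.49] open 0.0306
F [-5.3 -1.4 26.3] M [-0.6   1.68 -0.07] -> shift [-0.     -0.0013 -0.0101] rotvec [ 0.003 -0.    -0.001]
```

```bash

python3 -m handwheel '[[1,0,0,-0.003,0,0,0],[1,0,0,-0.006,0,0,0],[1,0,0,-0.007,0,0,0],[1,0,0,-0.007,0,0,0],[1,0,0,-0.007,0,0,0]]'
python3 - <<'E'
from h import *
go([.5117,.1156,.16],2.09)
s=snap('side','s4'); 
A=cv2.resize(s[225:259,312:357,::-1],None,fx=16,fy=16,interpolation=cv2.INTER_CUBIC)
cv2.imwrite('pics/z4.png',A)
E
```

```text
t: 9.6
tcp_pos: [0.5115, 0.1165, 0.1546]
tcp_rot: [-3.141, -0.0, 2.09]
contact_force: [0.0, -0.4, -0.6]
opening: 0.0307
t 9.6 pos [0.5115 0.1165 0.1546] rot [-3.1413 -0.      2.0898] q [-0.76  0.39  0.58  1.95 -0.28  0.88  0.48] open 0.0307
F [ 0.  -0.4 -0.6] M [-0.09  0.04  0.01] -> shift [-0.0009 -0.0003 -0.0054] rotvec [-0. -0. -0.]
```

View pics/z4.png

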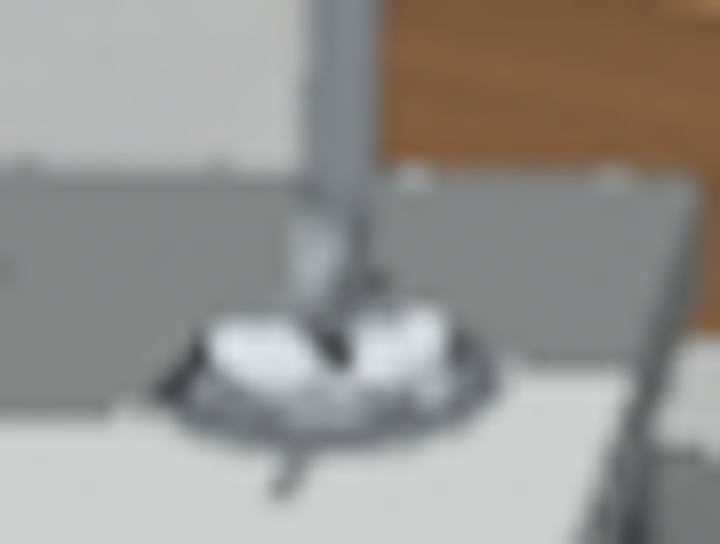

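The opening of 30.8 mm equals 24·(cos 20°+sin 20°). The blade's near corner also shows on the wrong side. So the handle is square to the block and I hold it askew by 20°. I'll put it back in its hole and regrip it squarely.

```bash

python3 -m handwheel '[[1,0,0,-0.02,0,0,0],[1,0,0,-0.045,0,0,0],[1,-0.02,-0.0065,-0.067,0,0,0],[1,-0.055,-0.018,-0.067,0,0,0],[1,-0.09,-0.03,-0.067,0,0,0]]'
python3 -m handwheel '[[1,-0.037,-0.012,0,0,0,0],[1,-0.074,-0.0245,0,0,0,0],[1,-0.108,-0.0355,0,0,0,0.06],[1,-0.1383,-0.0455,0,0,0,0.12],[1,-0.1383,-0.0455,0,0,0,0.19]]'
python3 -m handwheel '[[1,0,0,0,0,0,0],[1,0,0,0,0,0,0],[1,0,0,0,0,0,0]]'
python3 -c "
from h import *
go([.5592,-.1195,.071],1.90)"
```

```text
t: 10.07
tcp_pos: [0.5312, 0.0238, 0.2229]
tcp_rot: [3.139, 0.0, 2.094]
contact_force: [0.8, -0.3, -1.2]
opening: 0.0308
t: 10.48
tcp_pos: [0.5591, -0.1276, 0.2222]
tcp_rot: [-3.141, 0.005, 1.888]
contact_force: [-1.0, -0.2, -0.3]
opening: 0.0309
t: 10.73
tcp_pos: [0.5593, -0.1176, 0.2214]
tcp_rot: [-3.141, -0.001, 1.904]
contact_force: [0.4, -0.4, -1.0]
opening: 0.0308
t 10.73 pos [ 0.5593 -0.1176  0.2214] rot [-3.141e+00 -1.000e-03  1.904e+00] q [-0.39  0.41  0.71  1.76 -0.3   1.08  0.75] open 0.0308
F [ 0.4 -0.4 -1. ] M [-0.07  0.05  0.01] -> shift [-0.0019 -0.0006  0.1504] rotvec [-0.001 -0.001  0.004]
```

```bash

python3 -m handwheel '[[1,-0.0017,-0.0006,0.03,0,0,0],[1,-0.0017,-0.0006,0.06,0,0,0],[1,-0.0017,-0.0006,0.085,0,0,0],[1,-0.0017,-0.0006,0.1,0,0,0],[1,-0.0017,-0.0006,0.1,0,0,0]]'
python3 -m handwheel '[[1,0,0,0.006,0,0,0],[1,0,0,0.012,0,0,0],[1,0,0,0.016,0,0,0],[1,0,0,0.018,0,0,0]]'
python3 -m handwheel '[[1,0,0,0.01,0,0,0],[1,0,0,0.02,0,0,0],[1,0,0,0.027,0,0,0],[1,0,0,0.031,0,0,0],[1,0,0,0.031,0,0,0]]'
```

```text
t: 11.15
tcp_pos: [0.5573, -0.1185, 0.1187]
tcp_rot: [-3.137, -0.003, 1.904]
contact_force: [0.3, -0.0, -1.9]
opening: 0.0311
t: 11.48
tcp_pos: [0.5596, -0.1207, 0.104]
tcp_rot: [3.141, 0.0, 1.9]
contact_force: [-0.1, 0.1, -0.0]
opening: 0.0308
t: 11.9
tcp_pos: [0.5585, -0.1209, 0.0716]
tcp_rot: [-3.14, -0.001, 1.9]
contact_force: [0.1, 0.5, -1.0]
opening: 0.0307
```

```bash

python3 -m handwheel '[[0.9,0,0,0,0,0,0],[0.7,0,0,0,0,0,0],[0.4,0,0,0,0,0,0],[0.4,0,0,0,0,0,0],[0.4,0,0,0,0,0,0]]'|tail -2
python3 -m handwheel '[[0.4,0,0,0,0,0,0.1],[0.4,0,0,0,0,0,0.2],[0.4,0,0,0,0,0,0.3],[0.4,0,0,0,0,0,0.348],[0.4,0,0,0,0,0,0.348]]'
python3 -m handwheel '[[0.6,0,0,0,0,0,0],[0.8,0,0,0,0,0,0],[1,0,0,0,0,0,0],[1,0,0,0,0,0,0],[1,0,0,0,0,0,0]]'|tail -2
python3 -m handwheel '[[1,0,0,0,0,0,0],[1,0,0,0,0,0,0],[1,0,0,0,0,0,0],[1,0,0,0,0,0,0],[1,0,0,0,0,0,0]]'|tail -2
python3 -m handwheel '[[1,0,0,0,0,0,0],[1,0,0,0,0,0,0],[1,0,0,0,0,0,0]]'
python3 -c "
from h import *
go([.5592,-.1195,.071],1.553)"
```

```text
contact_force: [-0.2, -0.8, 0.1]
opening: 0.0461
t: 12.73
tcp_pos: [0.5595, -0.1208, 0.0729]
tcp_rot: [3.141, 0.0, 1.55]
contact_force: [0.1, 1.1, 0.2]
opening: 0.055
contact_force: [1.1, -0.7, 0.1]
opening: 0.0263
contact_force: [-0.7, 0.1, 1.2]
opening: 0.0243
t: 13.82
tcp_pos: [0.5593, -0.121, 0.0729]
tcp_rot: [3.141, 0.0, 1.552]
contact_force: [0.5, -0.3, 1.3]
opening: 0.0245
t 13.82 pos [ 0.5593 -0.121   0.0729] rot [3.1415 0.     1.5517] q [-0.35  0.62  0.69  1.91 -0.54  0.8   0.62] open 0.0245
F [ 0.5 -0.3  1.3] M [-0.07  0.1   0.05] -> shift [ 0.0015 -0.0002  0.0019] rotvec [ 0.     0.    -0.001]
```

Square grip now, opening 24.4 mm. Back to the slot.

```bash

python3 -m handwheel '[[1,0,0,-0.02,0,0,0],[1,0,0,-0.05,0,0,0],[1,0,0,-0.085,0,0,0],[1,0,0,-0.12,0,0,0],[1,0,0,-0.15,0,0,0]]'|tail -2
python3 -m handwheel '[[1,0.036,-0.008,0,0,0,0],[1,0.073,-0.016,0,0,0,0],[1,0.11,-0.0245,0,0,0,0],[1,0.147,-0.0327,0,0,0,0],[1,0.184,-0.041,0,0,0,0]]'|tail -2
python3 -m handwheel '[[1,0.03,-0.0067,0,0,0,-0.11],[1,0.052,-0.0113,0,0,0,-0.22],[1,0.052,-0.0113,0.02,0,0,-0.33],[1,0.052,-0.0113,0.035,0,0,-0.44],[1,0.052,-0.0113,0.05,0,0,-0.538]]'|tail -2
python3 -m handwheel '[[1,0,0,0.006,0,0,0],[1,0,0,0.009,0,0,0],[1,0,0,0.009,0,0,0],[1,0,0,0.009,0,0,0]]'
python3 - <<'E'
from h import *
go([.5115,.116,.164],2.09)
s=snap('side','s5'); 
A=cv2.resize(s[215:259,312:357,::-1],None,fx=13,fy=13,interpolation=cv2.INTER_CUBIC)
cv2.imwrite('pics/z5.png',A)
E
```

```text
contact_force: [1.2, 1.1, -0.5]
opening: 0.0239
contact_force: [1.6, 0.5, -1.2]
opening: 0.0243
contact_force: [-0.9, -0.3, -0.5]
opening: 0.024
t: 15.4
tcp_pos: [0.5119, 0.1158, 0.1643]
tcp_rot: [3.141, 0.0, 2.087]
contact_force: [-0.2, 0.0, 0.0]
opening: 0.0242
t 15.4 pos [0.5119 0.1158 0.1643] rot [3.1411e+00 2.0000e-04 2.0868e+00] q [-0.82  0.39  0.67  1.94 -0.31  0.9   0.52] open 0.0242
F [-0.2  0.   0. ] M [-0.08 -0.    0.01] -> shift [ 0.0004 -0.0002  0.0003] rotvec [ 0.001  0.    -0.003]
```

View pics/z5.png

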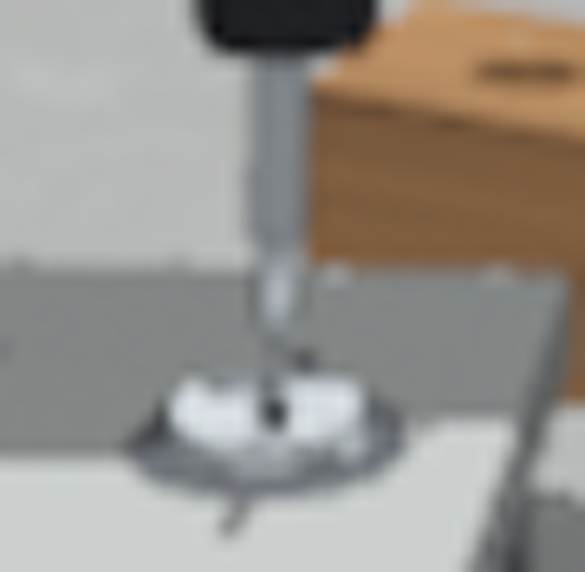

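Now the blade's lit edge at (283,300) is parallel to the slot at (270,400) and perhaps 0.5 mm right of it. I'm nudging it and lowering.

```bash

python3 -m handwheel '[[1,0,0.0005,0.002,0,0,0],[1,0,0.0005,0.004,0,0,0],[1,0,0.0005,0.006,0,0,0],[1,0,0.0005,0.006,0,0,0],[1,0,0.0005,0.006,0,0,0]]'|grep -v -e rot -e open
for i in 1 2 3; do python3 -m handwheel '[[1,0,0,0.0008,0,0,0],[1,0,0,0.0012,0,0,0],[1,0,0,0.0012,0,0,0]]' | grep -v -e rot -e open; done
```

```text
t: 15.87
tcp_pos: [0.5119, 0.1162, 0.1577]
contact_force: [1.2, 0.7, -1.0]
t: 16.12
tcp_pos: [0.5119, 0.1162, 0.1566]
contact_force: [-0.2, -0.2, -1.6]
t: 16.37
tcp_pos: [0.5119, 0.1162, 0.1553]
contact_force: [-0.0, -0.1, -0.9]
t: 16.62
tcp_pos: [0.5119, 0.1162, 0.1542]
contact_force: [-0.2, 0.2, -0.7]
```

```bash

for i in 1 2 3 4; do python3 -m handwheel '[[1,0,0,0.0006,0,0,0],[1,0,0,0.001,0,0,0],[1,0,0,0.001,0,0,0]]' | grep -v -e rot -e open; done
```

```text
t: 16.87
tcp_pos: [0.512, 0.1164, 0.1532]
contact_force: [-0.3, 1.4, -0.3]
t: 17.12
tcp_pos: [0.512, 0.1164, 0.1522]
contact_force: [-0.4, 1.2, 0.3]
t: 17.37
tcp_pos: [0.512, 0.1164, 0.1512]
contact_force: [0.7, 1.4, 0.3]
t: 17.62
tcp_pos: [0.5121, 0.1164, 0.1504]
contact_force: [-0.7, 2.6, 3.2]
```

The blade is in the slot, on its floor. There's a slight end-wall load, so I'm easing +0.8 mm along the slot and pressing on.

```bash

for i in 1 2; do python3 -m handwheel '[[1,0.0002,0,0.0004,0,0,0],[1,0.0004,0,0.0008,0,0,0],[1,0.0004,0,0.0008,0,0,0],[1,0.0004,0,0.0008,0,0,0]]' | grep -v -e rot -e open; done
```

```text
t: 17.95
tcp_pos: [0.512, 0.1165, 0.1498]
contact_force: [-1.6, 1.5, 6.1]
t: 18.28
tcp_pos: [0.5121, 0.1165, 0.1494]
contact_force: [-1.5, 0.7, 11.7]
```

```bash

for i in 1 2 3; do python3 -m handwheel '[[1,0,0,0,0,0,0.05],[1,0,0,0,0,0,0.1],[1,0,0,0,0,0,0.1]]' | grep -v  -e open; done;  python3 -c "
from h import *
go([.5119,.1162,.1494],2.09)"
```

```text
t: 18.53
tcp_pos: [0.5123, 0.1167, 0.1494]
tcp_rot: [3.14, 0.0, 1.986]
contact_force: [-0.7, 1.3, 10.3]
t: 18.78
tcp_pos: [0.5123, 0.1167, 0.1494]
tcp_rot: [3.14, 0.0, 1.886]
contact_force: [-1.5, 1.0, 10.3]
t: 19.03
tcp_pos: [0.5123, 0.1166, 0.1493]
tcp_rot: [3.14, 0.0, 1.786]
contact_force: [-1.3, 0.9, 9.5]
t 19.03 pos [0.5123 0.1166 0.1493] rot [3.1402e+00 2.0000e-04 1.7864e+00] q [-0.87  0.43  0.74  1.96 -0.37  0.88  0.28] open 0.024
F [-1.3  0.9  9.5] M [0.13 0.47 0.05] -> shift [-0.0003 -0.0005 -0.0001] rotvec [ 0.001  0.    -0.304]
```

```bash

python3 -m handwheel '[[1,0,0,0.0002,0,0,0.05],[1,0,0,0.0003,0,0,0.1],[1,0,0,0.0003,0,0,0.1]]' | grep -v  -e open;
for i in 1 2 3; do python3 -m handwheel '[[1,0,0,0,0,0,0.05],[1,0,0,0,0,0,0.1],[1,0,0,0,0,0,0.1]]' | grep -v  -e open; done;  python3 -c "
from h import *
go([.5119,.1162,.1494],2.09)"
```

```text
t: 19.28
tcp_pos: [0.5123, 0.1166, 0.1491]
tcp_rot: [3.14, -0.0, 1.686]
contact_force: [-1.2, 1.5, 12.1]
t: 19.53
tcp_pos: [0.5122, 0.1166, 0.149]
tcp_rot: [3.14, -0.0, 1.586]
contact_force: [-1.6, 1.2, 10.4]
t: 19.78
tcp_pos: [0.5121, 0.1166, 0.1488]
tcp_rot: [3.141, 0.0, 1.486]
contact_force: [-1.1, 0.8, 6.2]
t: 20.03
tcp_pos: [0.5121, 0.1165, 0.1487]
tcp_rot: [3.141, 0.0, 1.386]
contact_force: [0.4, 0.7, 6.1]
t 20.03 pos [0.5121 0.1165 0.1487] rot [3.1406e+00 1.0000e-04 1.3864e+00] q [-0.94  0.46  0.85  1.97 -0.44  0.9  -0.04] open 0.0244
F [0.4 0.7 6.1] M [0.12 0.23 0.03] -> shift [-0.0004 -0.0001 -0.0007] rotvec [ 0.001  0.    -0.704]
```

The force dropped from 10.4 to 6.2 N, so the pin has probably dropped through the keyhole. I'm pressing down in steps.

```bash

for i in 1 2; do python3 -m handwheel '[[1,0,-0.0001,0.0008,0,0,0],[1,-0.0001,-0.0002,0.0016,0,0,0],[1,-0.0001,-0.0002,0.002,0,0,0],[1,-0.0001,-0.0002,0.002,0,0,0]]' | grep -v  -e open; done
```

```text
t: 20.37
tcp_pos: [0.5119, 0.1165, 0.1468]
tcp_rot: [3.141, -0.0, 1.39]
contact_force: [-0.9, 0.9, 7.5]
t: 20.7
tcp_pos: [0.5117, 0.1164, 0.1448]
tcp_rot: [3.141, -0.0, 1.39]
contact_force: [-0.7, 1.5, 8.8]
```

```bash

for i in 1 2; do python3 -m handwheel '[[1,0,-0.0001,0.0008,0,0,0],[1,-0.0001,-0.0002,0.0016,0,0,0],[1,-0.0001,-0.0002,0.002,0,0,0],[1,-0.0001,-0.0002,0.002,0,0,0]]' | grep -v  -e open; done
```

```text
t: 21.03
tcp_pos: [0.5116, 0.1164, 0.143]
tcp_rot: [3.14, -0.0, 1.389]
contact_force: [-2.2, 0.8, 11.0]
t: 21.37
tcp_pos: [0.5115, 0.1164, 0.1411]
tcp_rot: [3.14, -0.001, 1.389]
contact_force: [-1.3, 0.9, 11.4]
```

```bash

python3 -m handwheel '[[1,0,0,0.0004,0,0,0],[1,0,0,0.0008,0,0,0],[1,0,0,0.0008,0,0,0.06],[1,0,0,0.0008,0,0,0.12],[1,0,0,0.0008,0,0,0.12]]' | grep -v -e open
for i in 1 2 3 ; do python3 -m handwheel '[[1,0,0,0,0,0,0.06],[1,0,0,0,0,0,0.12],[1,0,0,0,0,0,0.18],[1,0,0,0,0,0,0.18]]' | grep -v  -e open; done;  python3 -c "
from h import *
go([.5119,.1162,.1494],1.44)"
```

```text
t: 21.78
tcp_pos: [0.5114, 0.1163, 0.1403]
tcp_rot: [3.14, -0.001, 1.266]
contact_force: [-2.2, 1.0, 11.2]
t: 22.12
tcp_pos: [0.5113, 0.1163, 0.1403]
tcp_rot: [3.141, -0.001, 1.086]
contact_force: [-2.7, 1.1, 11.2]
t: 22.45
tcp_pos: [0.5113, 0.1163, 0.1402]
tcp_rot: [3.141, -0.001, 0.906]
contact_force: [-2.4, 0.3, 11.5]
t: 22.78
tcp_pos: [0.5112, 0.1163, 0.1402]
tcp_rot: [3.141, -0.001, 0.726]
contact_force: [-1.2, 2.0, 12.9]
t 22.78 pos [0.5112 0.1163 0.1402] rot [ 3.1409e+00 -7.0000e-04  7.2570e-01] q [-1.04  0.55  1.03  1.99 -0.59  0.94 -0.55] open 0.0241
F [-1.2  2.  12.9] M [0.31 0.81 0.  ] -> shift [ 0.0004  0.0005 -0.0092] rotvec [ 0.001 -0.    -0.714]
```

```bash

for i in 1 2 3 ; do python3 -m handwheel '[[1,0,0,0,0,0,0.06],[1,0,0,0,0,0,0.12],[1,0,0,0,0,0,0.18],[1,0,0,0,0,0,0.18]]' | grep -v  -e open;  python3 -c "
from plant import readout; s=readout.get_state(); print(s['q'].round(3),s['ft_torque'].round(2))"; done
```

```text
t: 23.12
tcp_pos: [0.5112, 0.1163, 0.1402]
tcp_rot: [3.141, -0.001, 0.546]
contact_force: [-2.7, 2.2, 12.5]
[-1.061  0.574  1.08   1.988 -0.626  0.958 -0.689] [0.32 0.79 0.05]
t: 23.45
tcp_pos: [0.5112, 0.1163, 0.1402]
tcp_rot: [3.141, -0.001, 0.366]
contact_force: [-2.4, 1.2, 11.8]
[-1.084  0.602  1.13   1.989 -0.664  0.981 -0.828] [0.41 0.84 0.06]
t: 23.78
tcp_pos: [0.5111, 0.1163, 0.1402]
tcp_rot: [3.141, -0.001, 0.186]
contact_force: [-2.6, 1.6, 12.2]
[-1.104  0.631  1.179  1.99  -0.702  1.006 -0.967] [0.53 0.82 0.05]
```

```bash

for i in 1 2 ; do python3 -m handwheel '[[1,0,0,0,0,0,0.06],[1,0,0,0,0,0,0.12],[1,0,0,0,0,0,0.2],[1,0,0,0,0,0,0.2]]' | grep -v  -e open;  python3 -c "
from plant import readout; s=readout.get_state(); print(s['q'].round(3),s['ft_torque'].round(2))"; done
```

```text
t: 24.12
tcp_pos: [0.5111, 0.1164, 0.1402]
tcp_rot: [3.142, -0.001, -0.015]
contact_force: [-3.4, 2.2, 11.7]
[-1.121  0.662  1.225  1.991 -0.739  1.033 -1.128] [0.61 0.88 0.03]
t: 24.45
tcp_pos: [0.5111, 0.1164, 0.1402]
tcp_rot: [-3.141, -0.001, -0.215]
contact_force: [-3.0, 1.4, 11.1]
[-1.131  0.683  1.256  1.992 -0.763  1.052 -1.302] [0.56 0.82 0.07]
```

Turned to about 1.6–1.7 rad past the keyhole. I'm easing off to see whether the latch holds.

```bash

for i in 1 2 3 4; do python3 -m handwheel '[[1,0,0,-0.0008,0,0,0],[1,0,0,-0.0016,0,0,0],[1,0,0,-0.0016,0,0,0]]' | grep -v  -e open -e rot; done
```

```text
t: 24.7
tcp_pos: [0.5111, 0.1164, 0.1419]
contact_force: [-2.6, 2.3, 10.8]
t: 24.95
tcp_pos: [0.5112, 0.1164, 0.1435]
contact_force: [-1.2, 1.6, 8.9]
t: 25.2
tcp_pos: [0.5109, 0.1165, 0.1444]
contact_force: [1.4, 1.9, -0.5]
t: 25.45
tcp_pos: [0.5108, 0.1165, 0.1459]
contact_force: [1.9, 1.7, -1.1]
```

Latched: the force fell to zero at z = 0.1444, which matches a lid angle of 0.053. I'm withdrawing, rotating back and moving over the block.

```bash

python3 -m handwheel '[[1,0,0,-0.005,0,0,0],[1,0,0,-0.012,0,0,0],[1,0,0,-0.03,0,0,0],[1,0,0,-0.055,0,0,0],[1,0,0,-0.08,0,0,0]]' | grep -v open
for i in 1 2; do python3 -m handwheel '[[1,0,0,0,0,0,-0.12],[1,0,0,0,0,0,-0.24],[1,0,0,0,0,0,-0.36],[1,0,0,0,0,0,-0.48],[1,0,0,0,0,0,-0.6]]'|grep rot; done
python3 -m handwheel '[[1,0,0,0,0,0,-0.12],[1,0,0,0,0,0,-0.24],[1,0,0,0,0,0,-0.36],[1,0,0,0,0,0,-0.48],[1,0,0,0,0,0,-0.567]]'|grep rot
python3 -m handwheel '[[1,-0.036,0.008,0,0,0,0],[1,-0.073,0.0163,0,0,0,0],[1,-0.11,0.0246,0,0,0,0],[1,-0.147,0.033,0,0,0,0],[1,-0.184,0.0412,0,0,0,0]]'|grep rot
python3 -m handwheel '[[1,-0.03,0.007,0,0,0,0],[1,-0.0526,0.0118,0,0,0,0],[1,-0.0526,0.0118,0,0,0,0],[1,-0.0526,0.0118,0,0,0,0],[1,-0.0526,0.0118,0,0,0,0]]'|grep rot
python3 - <<'E'
from h import *
go([.5593,-.121,.0729],1.552)
t=snap('top','t6')
cv2.imwrite('pics/z6.png',cv2.resize(t[175:275,260:360,::-1],None,fx=6,fy=6,interpolation=cv2.INTER_CUBIC))
E
```

```text
t: 25.87
tcp_pos: [0.51, 0.1157, 0.227]
tcp_rot: [3.14, 0.001, -0.212]
contact_force: [0.0, 0.7, 0.2]
tcp_rot: [3.141, -0.0, 0.395]
tcp_rot: [3.141, 0.0, 0.995]
tcp_rot: [3.141, 0.0, 1.562]
tcp_rot: [3.141, 0.0, 1.556]
tcp_rot: [-3.141, -0.0, 1.556]
t 27.95 pos [ 0.56   -0.1204  0.2261] rot [-3.1411e+00 -2.0000e-04  1.5564e+00] q [-0.44  0.43  0.79  1.76 -0.34  1.1   0.45] open 0.0241
F [-0.4  0.2 -0.4] M [-0.09  0.05 -0.  ] -> shift [-0.0006 -0.0006  0.1532] rotvec [-0.    -0.     0.004]
```

View pics/z6.png

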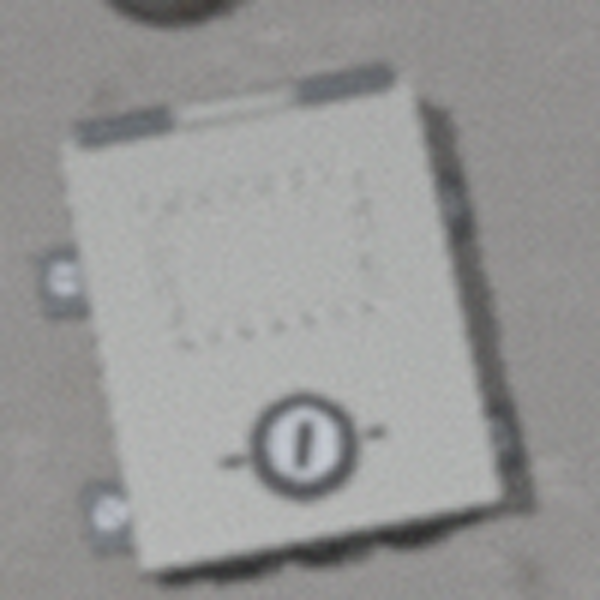

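Lid latched: the slot now runs from (298,470) to (308,422), about 113° clockwise of the marks. That is consistent with keyhole about 0.3–0.4 rad plus a quarter turn. I'm putting the driver back.

```bash

python3 -m handwheel '[[1,-0.0006,-0.0006,0.03,0,0,0],[1,-0.0006,-0.0006,0.06,0,0,0],[1,-0.0006,-0.0006,0.085,0,0,0],[1,-0.0006,-0.0006,0.1,0,0,0],[1,-0.0006,-0.0006,0.1,0,0,0]]'|grep -v open
python3 -m handwheel '[[1,0,0,0.006,0,0,0],[1,0,0,0.012,0,0,0],[1,0,0,0.018,0,0,0],[1,0,0,0.02,0,0,0]]'|grep -v open
python3 -m handwheel '[[1,0,0,0.008,0,0,0],[1,0,0,0.016,0,0,0],[1,0,0,0.025,0,0,0],[1,0,0,0.032,0,0,0],[1,0,0,0.032,0,0,0]]'|grep -v open
```

```text
t: 28.42
tcp_pos: [0.5577, -0.1189, 0.123]
tcp_rot: [-3.136, -0.001, 1.559]
contact_force: [0.3, 0.7, -0.5]
t: 28.75
tcp_pos: [0.5599, -0.1209, 0.1058]
tcp_rot: [3.141, -0.0, 1.557]
contact_force: [-0.5, 0.1, -0.8]
t: 29.17
tcp_pos: [0.5594, -0.1213, 0.0727]
tcp_rot: [-3.141, -0.0, 1.556]
contact_force: [0.6, 0.2, -0.2]
```

```bash

python3 -m handwheel '[[1,0,0,0,0,0,0],[0.8,0,0,0,0,0,0],[0.6,0,0,0,0,0,0],[0.3,0,0,0,0,0,0],[0.2,0,0,0,0,0,0]]'|grep -v rot
python3 -m handwheel '[[0,0,0,0,0,0,0],[0,0,0,0,0,0,0],[0,0,0,0,0,0,0],[0,0,0,0,0,0,0],[0,0,0,0,0,0,0]]'|grep -v rot
python3 -m handwheel '[[0,0,0,-0.02,0,0,0],[0,0,0,-0.05,0,0,0],[0,0,0,-0.085,0,0,0],[0,0,0,-0.12,0,0,0],[0,0,0,-0.15,0,0,0]]'|grep -v rot
python3 -m handwheel '[[0,-0.035,-0.02,0,0,0,0],[0,-0.07,-0.04,0,0,0,0],[0,-0.1,-0.06,0,0,0,0],[0,-0.1,-0.09,0,0,0,0],[0,-0.1,-0.1,0,0,0,0]]'
python3 -m handwheel '[[0,0,0,0,0,0,0],[0,0,0,0,0,0,0],[0,0,0,0,0,0,0],[0,0,0,0,0,0,0]]'
python3 - <<'E'
from h import *
snap('top','t7'); s=snap('side','s7')
A=cv2.resize(s[175:320,230:470,::-1],None,fx=3.3,fy=3.3,interpolation=cv2.INTER_CUBIC); cv2.imwrite('pics/z7.png',A)
a=cv2.imread('pics/side0.png').astype(int);b=s[:,:,::-1].astype(int)
d=(abs(a-b).max(2)>40).astype(np.uint8)
n,l,st,_=cv2.connectedComponentsWithStats(d); print([list(x) for x in st[1:] if x[4]>15])
E
```

```text
t: 29.58
tcp_pos: [0.5599, -0.1213, 0.074]
contact_force: [0.0, 0.7, -0.6]
opening: 0.0398
t: 30.0
tcp_pos: [0.5598, -0.1213, 0.074]
contact_force: [0.7, -0.5, 0.4]
opening: 0.0725
t: 30.42
tcp_pos: [0.5597, -0.1216, 0.2261]
contact_force: [0.5, -0.8, 0.1]
opening: 0.0917
t: 30.83
tcp_pos: [0.4538, -0.2225, 0.2239]
tcp_rot: [-3.14, -0.0, 1.55]
contact_force: [-1.0, -0.4, 0.2]
opening: 0.0919
t: 31.17
tcp_pos: [0.4597, -0.2191, 0.2239]
tcp_rot: [3.141, 0.0, 1.559]
contact_force: [0.5, 0.1, -0.7]
opening: 0.0915
[[np.int32(400), np.int32(0), np.int32(50), np.int32(44), np.int32(1777)], [np.int32(476), np.int32(0), np.int32(164), np.int32(404), np.int32(16124)], [np.int32(405), np.int32(46), np.int32(11), np.int32(3), np.int32(23)], [np.int32(417), np.int32(47), np.int32(26), np.int32(3), np.int32(39)], [np.int32(404), np.int32(54), np.int32(42), np.int32(38), np.int32(328)], [np.int32(411), np.int32(62), np.int32(11), np.int32(29), np.int32(213)], [np.int32(425), np.int32(63), np.int32(12), np.int32(29), np.int32(214)], [np.int32(371), np.int32(87), np.int32(97), np.int32(27), np.int32
[... 873 characters left out ...]
t32(6), np.int32(167)], [np.int32(600), np.int32(291), np.int32(16), np.int32(17), np.int32(147)], [np.int32(617), np.int32(299), np.int32(23), np.int32(19), np.int32(170)], [np.int32(612), np.int32(311), np.int32(28), np.int32(30), np.int32(395)], [np.int32(605), np.int32(340), np.int32(35), np.int32(16), np.int32(144)], [np.int32(564), np.int32(388), np.int32(76), np.int32(60), np.int32(2227)], [np.int32(471), np.int32(395), np.int32(8), np.int32(40), np.int32(64)], [np.int32(399), np.int32(402), np.int32(49), np.int32(78), np.int32(1568)], [np.int32(525), np.int32(404), np.int32(115), np.int32(76), np.int32(4729)], [np.int32(490), np.int32(409), np.int32(26), np.int32(28), np.int32(424)]]
```

View pics/z7.png

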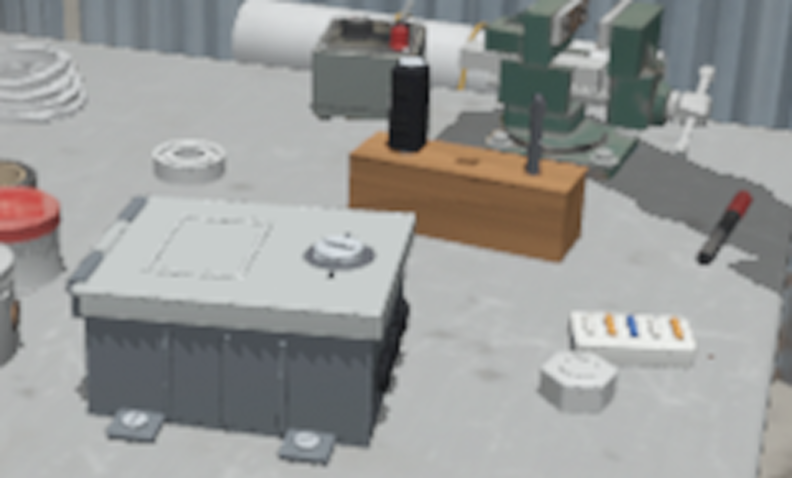

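The driver stands fully down in its hole at (408,105), the lid is down level, and the nut and fuse strip look untouched. The arm is clear, so I'm handing in.

```bash
python3 -c "
from plant import hand_in; print(hand_in())"
```

```text
the job is handed in; nothing more can be done
None
```

The lid is latched, the driver is back in its own hole, and I handed the job in at about 31 s of the 72 s allowed.

- **First grip:** I first gripped the handle about 20° askew, and the blade missed the slot. It pressed on top of the fastener head, with wrist readings up to 26 N (limit 40 N). I put the driver back in its hole, regripped it square (opening 24 mm) and started again.
- **Fastening:** With the blade in the slot I pushed at 6–12 N while turning clockwise until the pin dropped. I then pressed the lid down about 10 mm at 11–13 N and turned on roughly 1.6 rad past the keyhole.
- **Latch check:** When I eased off, the force fell to zero about 6.4 mm below the ajar height, which matches the latched angle of 0.053. The top view then showed the slot about 113° clockwise of the marks, which fits a full quarter turn within about 0.1 rad. I did not push on to the hard stop.
- **Final state:** The last side view shows the lid still level, the driver standing fully down in its hole, and the gripper clear of everything. The nut and fuse strip look unmoved. I did not look closely at the spark plug and relay, but a comparison of the first and last side views shows no change where they lie.
- **Disagreement:** The top and side cameras placed the slot about 3 mm apart. I trusted the side view for the sideways alignment.

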